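Hang the mallet back in the crowded rack

TASK

Draw the square-headed wooden mallet out of the tool block and hang it by its head in the empty middle fork of the tool rack, handle pushed all the way to the back of the slot and one striking face to the front, square to the rack. The fork is not exactly where it is measured, sideways or in height, so feel your way in gently without forcing, set the head down until the fork carries it before you let go, and do not knock the tools hanging on either side or disturb anything else.

Things in the scene. Friction and masses are not known exactly. Their poses are not given: they have to be found in the camera images.
- mallet_center (a point): Centre of the wooden mallet's head: a block 60 (x, between the striking faces) x 44 (y) x 60 (z) mm, z up. A round handle 18 mm wide runs 130 mm down from its underside (30 mm below this point). Mass 0.25 to 0.4 kg. At the start it stands upright in one of the block's holes, head 67 mm clear of the block's top, its x within 15 degrees of the block's x.
- block: Fixed dark wooden tool block 66 (x) x 190 (y) x 75 (z) mm; origin at the centre of its underside. Three round upright holes 22 mm wide and 63 mm deep at y = -62, 0 and +62 mm, x = 0; the mallet stands in one and two small tools in the others.
- rack: Fixed tool rack; origin on the table below the bay's middle; tools go in along its +x, y along the rail, z up. Rail 290 mm long on two posts, all at x >= 25 mm, z <= 155 mm. Three steel forks stick out to -x, 8 mm thick. The outer two (y = -80, +80 mm, flat tops at z = 170 mm) hold tools. The middle one is empty, clamped by hand: y from -16 to +16 mm, top at z = 162 to 178 mm, not measured; feel or see.
- rack_bay (a point): Nominal middle of the bay at z = 170 mm (rack axes); the true fork is up to 16 mm off in y and 8 mm in z and does not shift. In x from here: slot 20.5 mm wide from -42 mm to its closed end at +10 mm, so the 18 mm handle is home at +1. Ahead of it a V mouth flares 60 degrees each side off the slot's line, to 56 mm wide at x = -52. Contact is stiff: a few newtons suffice, over 20 N is too much.
- rack_lip (a point): Nominal point between the two lips of the middle fork (same unmeasured offsets), 36 mm in front of the bay's middle. Each 12 mm wide flat tine carries a lip 6 mm high, 4 mm long: the 60 mm head passes over the lips and is lowered behind them onto the tines. A hung mallet has its head's centre 30 mm above the tines' top (192 to 208 mm above the table), at rack x about 0.
- maul_center (a point): Centre of the head of a round white-headed maul (head 52 mm wide, 60 mm high, dark 16 mm handle) hanging in one outer fork. It hangs loose; leave it alone.
- hammer_center (a point): Centre of the dark steel head (90 x 26 x 26 mm, long way along the rack's x) of a hammer with a 16 mm wooden handle hanging in the other outer fork. It hangs loose; leave it alone.
- awl_center (a point): Middle of the bulb handle (26 mm wide) of an awl standing in a hole of the block; its top is 27 mm above this point, about 134 mm above the table. Leave it alone.
- punch_center (a point): Point on the shank of a steel punch (17 mm wide, head 22 mm) standing in a hole of the block; its top is 23 mm above this point, about 125 mm above the table. Leave it alone.
- jar_mid (a point): Middle of an amber jar, 56 mm wide, 75 mm high. Leave it alone.
- bottle_mid (a point): Middle of a black bottle, 60 mm wide, 190 mm high. Leave it alone.
- roll_mid (a point): Middle of a black tape roll lying flat, 90 mm wide, 24 mm high. Leave it alone.
- slab_mid (a point): Middle of a marble slab 150 x 110 x 22 mm lying flat. Leave it alone.
- wrench_grip (a point): Middle of the handle of a steel wrench about 170 mm long lying flat. Leave it alone.
Not all that is in view belongs to the job. Leave any blue or turquoise look-alike of the part that bears mallet_center alone.

How it is judged:
By the outcome, as a careful person would: the job done as asked, in the order asked, and still so for the second after the job is handed in, with the robot touching nothing.
It also fails if it takes over 61 s, if anything falls off the work surface, if the arm or the gripper's body presses on something with over 40 N, if the wrist force passes 120 N, or if a joint passes its speed limit or range.

ROBOT

A 6-joint arm with a two-finger parallel gripper is mounted at the origin on the work surface. World frame = base frame: x ahead of the robot, y to its left, z up, the work surface at z = 0. Lengths are in m, angles in rad, forces in N, time in s.
With the tool pointing down it reaches from about 0.3 to 0.75 m from the base axis. Payload 8.5 kg.
Tool frame: the origin (TCP) lies between the finger pads; the fingertips stand 25 mm ahead of it and the grasp point (between the pads) lies 6 mm ahead of it (ctrl.tips_ahead is the distance from the TCP to the fingertips, in m); z points along the fingers, y is the line along which they close (so a half turn about z gives the same grasp; the last joint's range is limited). The gripper opens to 88 mm and grips with 3 to 60 N. Pads are 18 mm wide; open, the fingers measure 123 mm over their backs; the gripper's body (75 mm by 187 mm) begins 45 mm behind the grasp point.
Start: joints at [1.026, 0.381, 1.297, -0, 1.464, -0.215], TCP at [0.178, 0.52, 0.264] pointing down, gripper open.
Joint ranges: [-3.11, 3.11], [-0.89, 2.33], [0.22, 2.48], [-1.42, 4.56], [0.17, 2.85], [-2.88, 2.88]. Speed limits (rad/s): [2.39, 2.39, 3.14, 3.14, 3.14, 3.14].

INTERFACE

Orientations are given as a rotation vector (axis times angle).
In Python, from cell import ctrl gives the robot as it stands.
- The arm moves only by the tool carry_out, never from a script. Its argument "deltas" is a list of rows, each a list of 5 numbers: the shift along the world's x, y, z in m, then the turn about the world's z in degrees, then the finger opening in m, from 0 to 0.0881. In form: [[dx, dy, dz, roll, fingers], ...]. A call has 1 to 10 rows; each row is the pose to reach, as a shift and turn from the pose commanded when the call began; what a row does not reach only later rows make up. A row lasts 1/12 s, in which the tool goes at most 41.7 mm and 7.16 degrees, less where a joint would pass 70% of its speed; a pose out of reach is approached as far as the arm can. A call with a gripper value outside its range is refused whole. The fingers move at their own pace and stop on an object; the grip force is fixed at half the most. Time passes only in rows, so rows that repeat a pose let the fingers close. It gives the time, the measured TCP pose, the force, the opening and the grip force at its end, in the units of the state.
- ctrl.read_state(): the state, without advancing time (a new reading comes with each control period).
- ctrl.camera(name): name is "scene" or "top" or "wrist"; returns the picture (400x640x3 uint8, red, green, blue); there is no depth.
- ctrl.camera_params(name): a dict with "vfov" (degrees; the focal length in pixels is half the picture's height over the tangent of half this angle, whatever the lens; pixels are square), "cx", "cy" (the principal point, pixels), "R" (3x3) and "t" (3): a world point X has camera coordinates R X + t. Camera axes: x right, y down, z forward; pixel columns grow to the right and rows downward; lengths in m; the calibration is good to about 2 mm. A picture is of the moment at which its call begins: read the wrist's pose just before it. camera_params takes no time and is no camera call; for the wrist camera it gives the pose at the moment of the call.
- ctrl.finish_job(): hands the job in; it is judged then, once.
The state is a dict: "time": time; "q": joint angles; "joint_vel": joint speeds; "joint_efforts": joint torques, N m; "eef_pos": TCP position; "orientation": TCP orientation; "ft_force": force on the tool from outside, world axes, zero at the start; "torque": the same for the moment, N m; "grip_width": finger opening in m; "finger_force": force on a finger pad.
Only numpy, scipy, OpenCV 4.12 (cv2) and the standard library are available. Lean on these libraries where they do the work, as an engineer would, in place of code of your own. Each camera call takes 0.05 s, during which the arm holds its last target. There are 200 camera calls.

## Working session

There is one attempt and no reset: what is moved stays moved. The work goes in short steps, Python scripts to look and compute and a tool call to move; the robot and the scene stay as the last step left them, time stands still between calls to the robot, and variables do not carry over. Pictures are saved under pics/ and viewed, at most 10 in all, crops included, and the job is handed in when it is done.

Besides the shell and the picture viewer there is one more tool, called after ">>>" in YAML: its name, and indented under it one key for each argument. carry_out: Moves the arm, as the interface text tells. Its arguments: {"type":"object","properties":{"deltas":{"type":"array","items":{"type":"array","items":{"type":"number"}}}},"required":["deltas"]}

```bash
mkdir -p pics; ls; cat > h.py <<'E'
import numpy as np, cv2
from cell import ctrl
def P(n):
    p=ctrl.camera_params(n); f=200/np.tan(np.radians(p['vfov'])/2)
    return f,p['cx'],p['cy'],np.array(p['R']),np.array(p['t'])
def ray(n,u,v):
    f,cx,cy,R,t=P(n); d=R.T@np.array([(u-cx)/f,(v-cy)/f,1]); return -R.T@t,d
def onz(n,u,v,z):
    c,d=ray(n,u,v); return c+d*(z-c[2])/d[2]
def proj(n,X):
    f,cx,cy,R,t=P(n); c=R@np.array(X)+t; return np.array([cx+f*c[0]/c[2],cy+f*c[1]/c[2]])
def snap(n,name):
    im=np.array(ctrl.camera(n)); cv2.imwrite('pics/'+name,im[:,:,::-1]); return im
E
python3 - <<'E'
from h import *
for n in ('scene','top'):
    snap(n,n+'0.png'); f,cx,cy,R,t=P(n); print(n,f,cx,cy,-R.T@t,R.round(2).tolist())
E
```

```text
pics
scene 410.14480036462004 315.8883283631105 198.78213819431454 [1.12592993 0.36962729 0.99419826] [[-0.57, 0.82, 0.0], [0.61, 0.43, -0.66], [-0.55, -0.38, -0.75]]
top 372.2267178288043 315.6742924698807 193.0139677043212 [ 0.35000824 -0.02487159  1.37169996] [[0.01, -1.0, 0.01], [-0.99, -0.01, -0.11], [0.11, -0.01, -0.99]]
```

View pics/scene0.png

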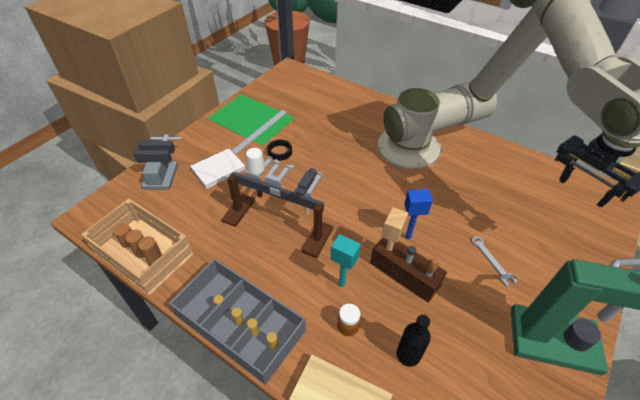

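View pics/top0.png

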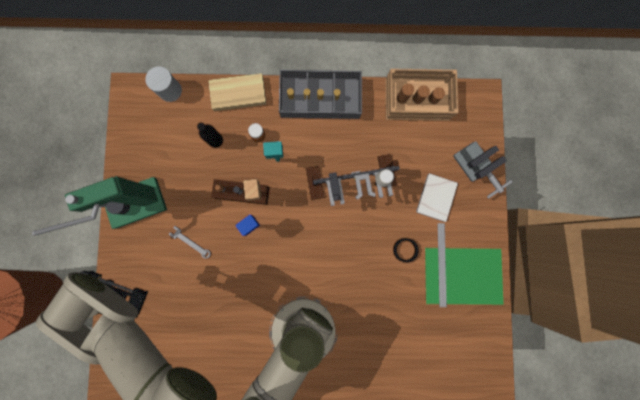

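The scene view shows the mallet (tan head) at about (396,223) in the dark block, and the rack at about (275,185). The blue (418,203) and turquoise (345,252) look-alikes are nearby. In the top view the mallet is at (251,189), the block at (241,191), and the middle fork at about (363,185), with the hammer at (335,188) and the maul at (387,177).

```bash
python3 - <<'E'
from h import *
im=cv2.imread('pics/top0.png'); s=cv2.imread('pics/scene0.png')
a=cv2.resize(im[155:215,205:405],None,fx=4,fy=4,interpolation=cv2.INTER_CUBIC)
b=cv2.resize(s[150:300,220:460],None,fx=2.2,fy=2.2,interpolation=cv2.INTER_CUBIC)
c=np.zeros((240+b.shape[0],800,3),np.uint8);c[:240]=a;c[240:,:b.shape[1]]=b
cv2.imwrite('pics/crop1.png',c)
hsv=cv2.cvtColor(im,cv2.COLOR_BGR2HSV); print(hsv[189,251],hsv[185,251],hsv[220,300],hsv[191,222])
# mallet top face mask
m=cv2.inRange(im,(70,120,170),(180,220,255)); m[:, :235]=0;m[:,270:]=0;m[:170]=0;m[210:]=0
cs,_=cv2.findContours(m,0,2); k=max(cs,key=cv2.contourArea); r=cv2.minAreaRect(k); print(r, cv2.contourArea(k))
for p in cv2.boxPoints(r): print(p,onz('top',*p,.202).round(4))
print(onz('top',*r[0],.202))
E
```

```text
[ 16 104 203] [ 15 106 197] [ 12 136 148] [11 92 58]
((250.46156311035156, 188.69232177734375), (17.3648624420166, 12.651541709899902), 82.87498474121094) 193.0
[243.10773 180.86156] [0.5104 0.1909 0.202 ]
[255.66158 179.29231] [0.516  0.1514 0.202 ]
[257.8154  196.52309] [0.4613 0.1431 0.202 ]
[245.26155 198.09233] [0.4558 0.1824 0.202 ]
[0.48578045 0.16695468 0.202     ]
```

View pics/crop1.png

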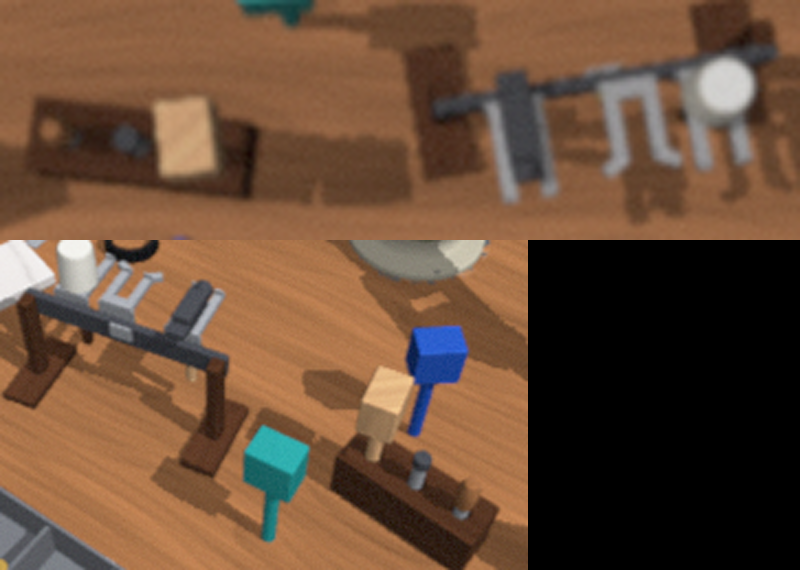

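The crop confirms three things: the mallet is in the block's end hole nearest the rack, the middle fork is empty with its lips toward the robot, and the hammer and maul hang left and right of it. Next I'll compute the frames and fly past the rack with the wrist camera for a closer look.

```bash
python3 - <<'E'
from h import *
from scipy.spatial.transform import Rotation as Ro
s=ctrl.read_state(); R=Ro.from_rotvec(s['orientation']).as_matrix(); print(s['time'],R.round(3).tolist(),s['eef_pos'],s['grip_width'])
g=lambda x,y:(205+x/4,155+y/4)
a=onz('top',*g(437,107),.155);b=onz('top',*g(773,51),.155);d=a-b;print('rail',a,b,np.degrees(np.arctan2(-d[0],d[1])),np.linalg.norm(d))
for n,p in dict(lipL=(612,170),lipR=(675,160),hamtip=(525,183),maul=(725,85)).items(): print(n,onz('top',*g(*p),{'maul':.23,'hamtip':.196}.get(n,.173)).round(3))
bl=[g(40,100),g(255,130),g(245,193),g(30,172)]
P4=[onz('top',*p,.075) for p in bl]; print('block',np.round(P4,3).tolist(),np.mean(P4,0))
print('blue',onz('top',248,225,.2),'teal',onz('top',273,149,.2))
f,cx,cy,Rc,t=P('wrist'); print('wrist f',f,cx,cy,'cam in tool',R.T@(-Rc.T@t-np.array(s['eef_pos'])),(Rc@R).round(2).tolist())
E
```

```text
0.1 [[-0.946, 0.324, -0.001], [0.324, 0.946, -0.001], [0.0, -0.001, -1.0]] [0.17801318 0.520171   0.26320889] 0.08773621878784407
rail [ 0.51708108 -0.03451513  0.155     ] [ 0.56778329 -0.3129301   0.155     ] 10.321042760824275 0.28299401319418077
lipL [ 0.465 -0.177  0.173]
lipR [ 0.474 -0.228  0.173]
hamtip [ 0.452 -0.105  0.196]
maul [ 0.527 -0.257  0.23 ]
block [[0.53, 0.313, 0.075], [0.506, 0.124, 0.075], [0.45, 0.131, 0.075], [0.466, 0.319, 0.075]] [0.48784112 0.22169362 0.075     ]
blue [0.37153398 0.17150591 0.2       ] teal [0.61487486 0.0991728  0.2       ]
wrist f 315.0515325426227 319.86338341933276 193.94244738125687 cam in tool [ 0.08062287  0.00115695 -0.12115237] [[-0.0, 1.0, 0.0], [-0.95, 0.0, -0.31], [-0.31, -0.0, 0.95]]
```

>>> carry_out:
  deltas:
    - [0.015,-0.03,0.02,-6,0.088]
    - [0.03,-0.06,0.045,-12,0.088]
    - [0.045,-0.095,0.065,-18,0.088]
    - [0.06,-0.13,0.085,-24,0.088]
    - [0.075,-0.165,0.1,-30,0.088]
    - [0.09,-0.2,0.11,-36,0.088]
    - [0.105,-0.235,0.11,-42,0.088]
    - [0.12,-0.27,0.11,-48,0.088]
    - [0.135,-0.305,0.11,-54,0.088]
    - [0.15,-0.34,0.11,-61,0.088]

```text
time: 0.93
eef_pos: [0.3281, 0.1786, 0.3737]
orientation: [2.023, 2.404, 0.0]
ft_force: [1.3, 0.2, 0.3]
grip_width: 0.0882
finger_force: 0.0
```

>>> carry_out:
  deltas:
    - [0.015,-0.035,0,0,0.088]
    - [0.03,-0.07,0,0,0.088]
    - [0.05,-0.105,0,0,0.088]
    - [0.067,-0.14,0,0,0.088]
    - [0.084,-0.175,0,0,0.088]
    - [0.1,-0.21,0,0,0.088]
    - [0.117,-0.245,0,0,0.088]
    - [0.134,-0.28,0,0,0.088]
    - [0.15,-0.315,-0.01,0,0.088]
    - [0.165,-0.335,-0.02,0,0.088]

```text
time: 1.77
eef_pos: [0.4937, -0.158, 0.353]
orientation: [2.02, 2.406, -0.001]
ft_force: [-0.3, 0.3, -0.7]
grip_width: 0.0879
finger_force: 0.0
```

>>> carry_out:
  deltas:
    - [0,-0.005,-0.01,0,0.088]
    - [0,-0.005,-0.01,0,0.088]
    - [0,-0.005,-0.01,0,0.088]

```text
time: 2.02
eef_pos: [0.4929, -0.1595, 0.3434]
orientation: [-2.017, -2.407, 0.0]
ft_force: [-0.0, 0.0, -0.1]
grip_width: 0.0879
finger_force: 0.0
```

```bash
python3 - <<'E'
from h import *
import pickle
p=P('wrist'); s=ctrl.read_state(); print(s['time'],s['eef_pos'],s['ft_force'])
snap('wrist','w1.png'); pickle.dump(p,open('w1.pkl','wb'))
E
```

```text
2.0167 [ 0.49289053 -0.15953719  0.34335267] [-0.0038173   0.01189756 -0.08919097]
```

View pics/w1.png

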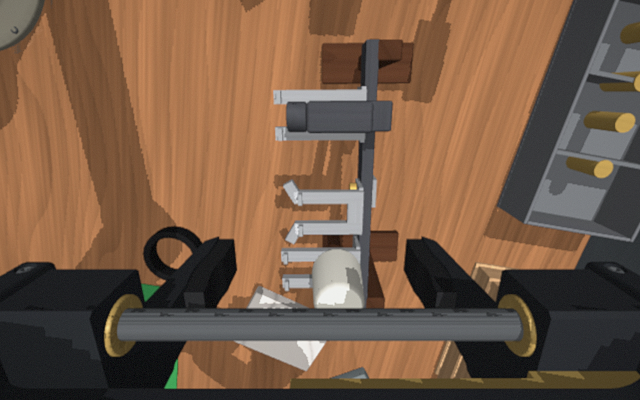

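The wrist view shows the middle fork's tines at v≈197 and 229, opening left to the lips at u≈298. The hammer's fork tines are at v≈96 and 134, and the maul's at v≈257 and 283. I'll take a second view for parallax.

>>> carry_out:
  deltas:
    - [0,-0.03,0,0,0.088]
    - [0,-0.06,0,0,0.088]
    - [0,-0.06,0,0,0.088]
    - [0,-0.06,0,0,0.088]
    - [0,-0.06,0,0,0.088]

```text
time: 2.48
eef_pos: [0.493, -0.2186, 0.3445]
orientation: [2.016, 2.408, 0.0]
ft_force: [0.6, 0.4, -0.7]
grip_width: 0.0884
finger_force: 0.0
```

```bash
python3 - <<'E'
from h import *
import pickle
p=P('wrist'); s=ctrl.read_state(); print(s['time'],s['eef_pos'],s['joint_vel'])
snap('wrist','w2.png'); pickle.dump(p,open('w2.pkl','wb'))
a=cv2.imread('pics/w1.png')[80:300,265:395]; b=cv2.imread('pics/w2.png')[0:220,265:395]
c=cv2.resize(np.hstack([a,b]),None,fx=2.7,fy=2.7,interpolation=cv2.INTER_CUBIC); print(c.shape); cv2.imwrite('pics/crop2.png',c)
E
```

```text
2.4833 [ 0.49303228 -0.21859477  0.34452752] [ 0.01281611 -0.00153135  0.00480683 -0.00119789 -0.0023669  -0.00023558]
(594, 702, 3)
```

View pics/crop2.png

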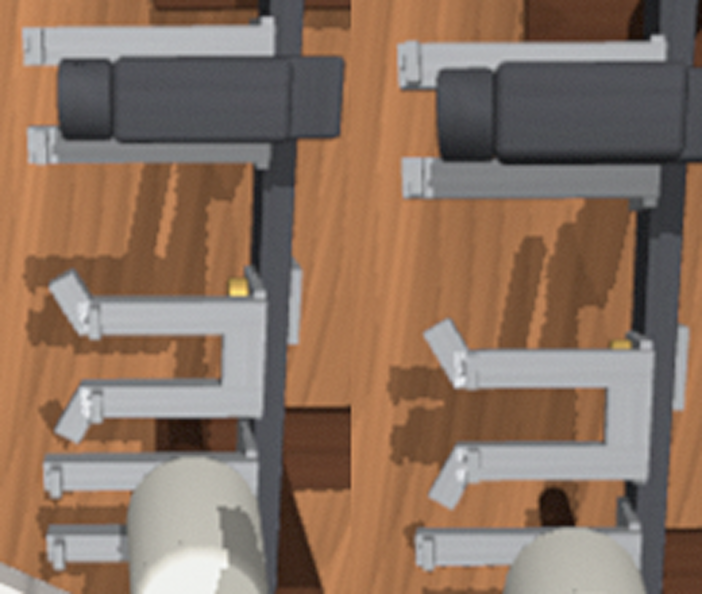

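```bash
cat > tri.py <<'E'
from h import *
import pickle
W=[pickle.load(open(f'w{i}.pkl','rb')) for i in (1,2)]
def rr(w,u,v):
    f,cx,cy,R,t=w; return -R.T@t, R.T@np.array([(u-cx)/f,(v-cy)/f,1])
def tri(p,q):
    c1,d1=rr(W[0],265+p[0]/2.7,80+p[1]/2.7); c2,d2=rr(W[1],265+(q[0]-351)/2.7,q[1]/2.7)
    s=np.linalg.lstsq(np.c_[d1,-d2],c2-c1,rcond=None)[0]; return (c1+d1*s[0]+c2+d2*s[1])/2
def on(k,p,z):
    u,v=(265+p[0]/2.7,80+p[1]/2.7) if k==0 else (265+(p[0]-351)/2.7,p[1]/2.7)
    c,d=rr(W[k],u,v); return c+d*(z-c[2])/d[2]
E
python3 - <<'E'
from tri import *
pts=dict(ham_up_lip=((25,30),(398,43)),ham_up_back=((273,20),(664,38)),ham_lo_lip=((30,128),(403,159)),ham_lo_bot=((30,163),(403,197)),
 mid_slot_up=((222,335),(607,388)),mid_slot_lo=((222,384),(607,449)),mid_TR=((265,300),(650,352)),mid_BR=((263,416),(647,480)),mid_mouth_up=((50,284),(425,333)),mid_mouth_lo=((56,433),(430,497)),
 mid_lip_up=((80,304),(455,353)),maul_up_lip=((45,459),(418,532)))
for n,(p,q) in pts.items(): print(n,tri(p,q).round(4),on(0,p,.17).round(4),on(1,q,.17).round(4))
E
```

```text
ham_up_lip [ 0.4391 -0.0862  0.1745] [ 0.4389 -0.0863  0.17  ] [ 0.4381 -0.0854  0.17  ]
ham_up_back [ 0.519  -0.0689  0.1668] [ 0.5186 -0.069   0.17  ] [ 0.5186 -0.0697  0.17  ]
ham_lo_lip [ 0.4443 -0.1178  0.1685] [ 0.4447 -0.1176  0.17  ] [ 0.4443 -0.1179  0.17  ]
ham_lo_bot [ 0.4462 -0.1292  0.1711] [ 0.4463 -0.1294  0.17  ] [ 0.4459 -0.1292  0.17  ]
mid_slot_up [ 0.5233 -0.1772  0.1771] [ 0.5242 -0.1796  0.17  ] [ 0.5244 -0.1782  0.17  ]
mid_slot_lo [ 0.5291 -0.1999  0.1673] [ 0.5282 -0.1988  0.17  ] [ 0.5291 -0.1994  0.17  ]
mid_TR [ 0.5365 -0.1635  0.1706] [ 0.5369 -0.1636  0.17  ] [ 0.5363 -0.1635  0.17  ]
mid_BR [ 0.5449 -0.2069  0.1745] [ 0.5462 -0.209   0.17  ] [ 0.5457 -0.208   0.17  ]
mid_mouth_up [ 0.4595 -0.1704  0.1729] [ 0.4592 -0.1713  0.17  ] [ 0.4594 -0.1707  0.17  ]
mid_mouth_lo [ 0.4701 -0.2253  0.1789] [ 0.4697 -0.2299  0.17  ] [ 0.4698 -0.228   0.17  ]
mid_lip_up [ 0.4709 -0.1748  0.1765] [ 0.471  -0.1769  0.17  ] [ 0.4705 -0.1756  0.17  ]
maul_up_lip [ 0.4672 -0.2428  0.1679] [ 0.4671 -0.2416  0.17  ] [ 0.4675 -0.242   0.17  ]
```

The crops give the middle fork's slot axis at yaw ≈10.3°. The slot's closed end is at about (0.526,-0.189) and the mouth at (0.465,-0.200), so the handle's home is about (0.5175,-0.1905). Now to the mallet.

>>> carry_out:
  deltas:
    - [-0.001,0.04,0.01,0,0.088]
    - [-0.002,0.08,0.02,0,0.088]
    - [-0.003,0.12,0.02,0,0.088]
    - [-0.004,0.16,0.02,0,0.088]
    - [-0.005,0.2,0.02,0,0.088]
    - [-0.006,0.24,0.02,0,0.088]
    - [-0.007,0.28,0.02,0,0.088]
    - [-0.007,0.32,0.02,0,0.088]
    - [-0.007,0.36,0.02,0,0.088]
    - [-0.007,0.387,0.017,0,0.088]

```text
time: 3.37
eef_pos: [0.4846, 0.1714, 0.3619]
orientation: [2.012, 2.411, 0.003]
ft_force: [1.3, -0.1, -0.1]
grip_width: 0.088
finger_force: 0.0
```

>>> carry_out:
  deltas:
    - [0,0,0,0,0.088]
    - [0,0,0,0,0.088]
    - [0,0,0,0,0.088]

```text
time: 3.62
eef_pos: [0.4856, 0.1675, 0.3611]
orientation: [2.016, 2.409, 0.0]
ft_force: [0.5, -0.4, -0.3]
grip_width: 0.0875
finger_force: 0.0
```

```bash
python3 - <<'E'
from h import *
import pickle
p=P('wrist'); s=ctrl.read_state(); print(s['time'],s['eef_pos'])
im=snap('wrist','w3.png')[:,:,::-1]; pickle.dump(p,open('w3.pkl','wb'))
print('proj head',proj('wrist',[.486,.167,.202]))
cv2.imwrite('pics/w3c.png',cv2.resize(im[0:330,150:500],None,fx=1.7,fy=1.7))
E
```

```text
3.6167 [0.48561444 0.16749822 0.36108628]
proj head [319.5270142  183.42078098]
```

View pics/w3c.png

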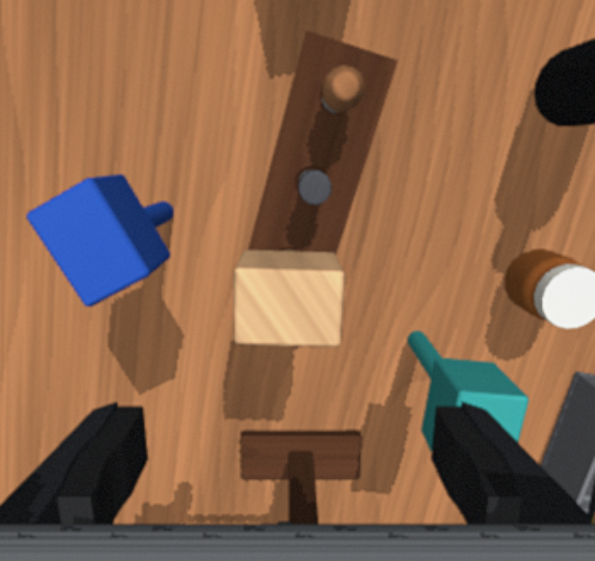

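The crop shows the mallet's top face with corners (236,268), (343,270), (340,345), (234,344). The blue mallet's nearest corner is about 96 crop px (≈54 mm) to the left, and the turquoise one is at the lower right.

```bash
python3 - <<'E'
from h import *
import pickle
f,cx,cy,R,t=pickle.load(open('w3.pkl','rb'))
def o(p,z):
    c=-R.T@t; d=R.T@np.array([(150+p[0]/1.7-cx)/f,(p[1]/1.7-cy)/f,1]); return c,d,c+d*(z-c[2])/d[2]
Q=np.array([o(p,.202)[2] for p in [(236,268),(343,270),(340,345),(234,344)]]); print(Q.round(4).tolist(),Q.mean(0).round(4))
for a,b in ((0,1),(3,2),(3,0),(2,1)): e=Q[b]-Q[a]; print(np.linalg.norm(e).round(4),np.degrees(np.arctan2(e[1],e[0])).round(1))
# blue top height: centroid of bright-blue top in wrist vs top view
im=cv2.imread('pics/w3.png'); tp=cv2.imread('pics/top0.png')
c1,d1,_=o((86,242),.2)
for uv in ((247.5,225),):
    c2,d2=ray('top',*uv); s=np.linalg.lstsq(np.c_[d1,-d2],c2-c1,rcond=None)[0]; print('blue top',c1+d1*s[0],c2+d2*s[1])
E
```

```text
[[0.4543, 0.1865, 0.202], [0.5104, 0.1954, 0.202], [0.5175, 0.1537, 0.202], [0.4594, 0.1439, 0.202]] [0.4854 0.1699 0.202 ]
0.0568 9.1
0.0589 9.6
0.0429 96.9
0.0423 99.7
blue top [0.3670978  0.1812343  0.17896107] [0.37191372 0.17673456 0.17828932]
```

>>> carry_out:
  deltas:
    - [0,0.001,-0.03,-1,0.088]
    - [0,0.001,-0.06,-1,0.088]
    - [0,0.001,-0.09,-1,0.088]
    - [0,0.001,-0.12,-1,0.088]
    - [0,0.001,-0.145,-1,0.088]
    - [0,0.001,-0.165,-1,0.088]
    - [0,0.001,-0.175,-1,0.088]
    - [0,0.001,-0.175,-1,0.088]
    - [0,0.001,-0.175,-1,0.088]

```text
time: 4.42
eef_pos: [0.4864, 0.1675, 0.1861]
orientation: [2.04, 2.389, -0.0]
ft_force: [0.4, -0.8, 0.8]
grip_width: 0.0881
finger_force: 0.0
```

>>> carry_out:
  deltas:
    - [0,0,0,0,0.07]
    - [0,0,0,0,0.062]
    - [0,0,0,0,0.056]
    - [0,0,0,0,0.05]
    - [0,0,0,0,0.04]
    - [0,0,0,0,0.04]
    - [0,0,0,0,0.04]
    - [0,0,0,0,0.04]

```text
time: 5.08
eef_pos: [0.4863, 0.1684, 0.1862]
orientation: [2.038, 2.39, 0.001]
ft_force: [-0.1, -0.4, 5.1]
grip_width: 0.0596
finger_force: 29.9
```

>>> carry_out:
  deltas:
    - [0,0,0.005,0,0.04]
    - [0,0,0.015,0,0.04]
    - [0,0,0.025,0,0.04]
    - [0,0,0.035,0,0.04]
    - [0,0,0.045,0,0.04]
    - [0,0,0.055,0,0.04]
    - [0,0,0.065,0,0.04]
    - [0,0,0.075,0,0.04]
    - [0,0,0.085,0,0.04]
    - [0,0,0.09,0,0.04]

```text
time: 5.92
eef_pos: [0.4861, 0.1684, 0.2765]
orientation: [2.038, 2.391, 0.0]
ft_force: [1.2, -0.1, -2.8]
grip_width: 0.06
finger_force: 29.9
```

```bash
python3 - <<'E'
from h import *
import pickle
s=ctrl.read_state();print(s['time'],s['eef_pos'],s['ft_force'],s['torque'])
pickle.dump(P('wrist'),open('w4.pkl','wb'))
im=snap('wrist','w4.png')[:,:,::-1]; sc=snap('scene','s4.png')[:,:,::-1]
a=cv2.resize(im[100:400,170:470],(500,500)); b=cv2.resize(sc[150:300,330:480],(300,300)); c=np.zeros((500,800,3),np.uint8);c[:,:500]=a;c[:300,500:]=b;cv2.imwrite('pics/c4.png',c)
E
```

```text
5.9167 [0.48606862 0.16837577 0.27648931] [ 1.21599598 -0.06883626 -2.8124227 ] [-0.04074295  0.02391648  0.04047294]
```

View pics/c4.png

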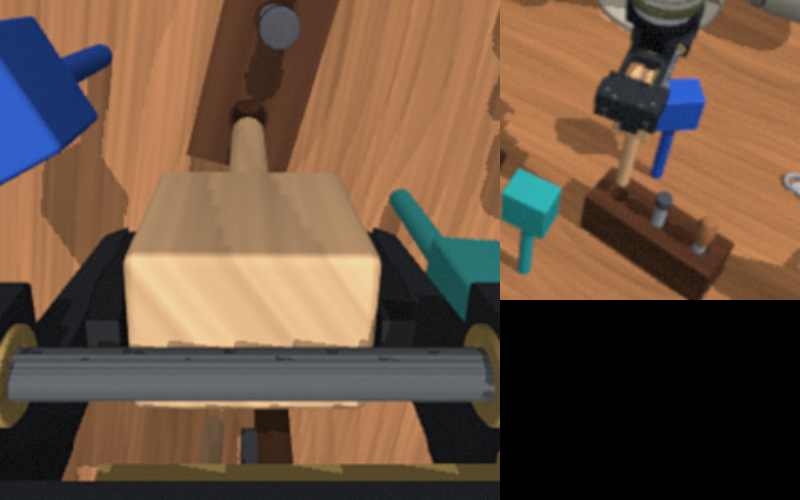

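The mallet is drawn fully clear of the hole and held squarely. In the crop its top face spans v=254 (+y edge) to v=405 (−y edge).

```bash
python3 - <<'E'
from h import *
import pickle
f,cx,cy,R,t=pickle.load(open('w4.pkl','rb')); s=ctrl.read_state(); e=np.array(s['eef_pos'])
from scipy.spatial.transform import Rotation as Ro
M=Ro.from_rotvec(s['orientation']).as_matrix()
def o(p,z):
    c=-R.T@t; d=R.T@np.array([(170+p[0]*.6-cx)/f,(100+p[1]*.6-cy)/f,1]); return M.T@(c+d*(z-c[2])/d[2]-e)
print('yaw',np.degrees(np.arctan2(M[1,1],M[0,1])))
zt=.292
for p in [(128,254),(378,254),(135,405),(370,405)]: print('top',o(p,zt).round(4))
for p in [(168,174),(343,174)]: print('bottom +y',o(p,zt-.06).round(4))
for p in [(236,122),(264,122)]: print('handle',o(p,zt-.06-.085).round(4))
c,d=-R.T@t,None
E
```

```text
yaw 9.105459330420764
top [ 0.024  -0.0269 -0.0159]
top [ 0.024   0.0295 -0.0159]
top [-0.0184 -0.0282 -0.0159]
top [-0.0184  0.0307 -0.0159]
bottom +y [ 0.0213 -0.027   0.0441]
bottom +y [0.0213 0.0318 0.0441]
handle [ 0.0175 -0.0064  0.1291]
handle [0.0175 0.0073 0.1291]
```

>>> carry_out:
  deltas:
    - [-0.005,-0.01,0,0,0.04]
    - [-0.014,-0.032,0,0,0.04]
    - [-0.024,-0.056,0,0.4,0.04]
    - [-0.034,-0.08,0,0.8,0.04]
    - [-0.044,-0.104,0,1.2,0.04]
    - [-0.054,-0.128,0,1.2,0.04]
    - [-0.064,-0.152,0,1.2,0.04]
    - [-0.074,-0.176,0,1.2,0.04]
    - [-0.084,-0.2,0,1.2,0.04]
    - [-0.086,-0.22,0,1.2,0.04]

```text
time: 6.85
eef_pos: [0.3979, -0.0529, 0.2751]
orientation: [-2.013, -2.41, 0.001]
ft_force: [1.1, -0.5, -2.7]
grip_width: 0.0598
finger_force: 29.9
```

>>> carry_out:
  deltas:
    - [0,-0.02,0,0,0.04]
    - [0,-0.045,0,0,0.04]
    - [0,-0.07,0,0,0.04]
    - [0.005,-0.095,0,0,0.04]
    - [0.015,-0.12,0,0,0.04]
    - [0.022,-0.14,0,0,0.04]
    - [0.027,-0.154,0,0,0.04]
    - [0.028,-0.157,-0.015,0,0.04]
    - [0.028,-0.157,-0.03,0,0.04]
    - [0.028,-0.157,-0.042,0,0.04]

```text
time: 7.68
eef_pos: [0.427, -0.2089, 0.2319]
orientation: [-2.012, -2.409, 0.0]
ft_force: [-0.1, -0.1, -2.1]
grip_width: 0.0599
finger_force: 29.9
```

>>> carry_out:
  deltas:
    - [0,0,0,0,0.04]
    - [0,0,0,0,0.04]
    - [0,0,0,0,0.04]

```text
time: 7.93
eef_pos: [0.4279, -0.2088, 0.2342]
orientation: [2.013, 2.412, -0.0]
ft_force: [0.5, 0.7, -2.4]
grip_width: 0.06
finger_force: 29.9
```

```bash
python3 - <<'E'
from h import *
import pickle
s=ctrl.read_state();print(s['time'],s['eef_pos'],s['orientation'],s['ft_force'],s['torque'])
pickle.dump(P('wrist'),open('w5.pkl','wb'))
im=snap('wrist','w5.png')[:,:,::-1]; sc=snap('scene','s5.png')[:,:,::-1]
a=cv2.resize(im[40:370,170:500],(500,500)); b=cv2.resize(sc[140:240,200:350],(300,200)); c=np.zeros((500,800,3),np.uint8);c[:,:500]=a;c[:200,500:]=b;cv2.imwrite('pics/c5.png',c)
E
```

```text
7.9333 [ 0.42793947 -0.20880766  0.23423626] [ 2.01273921e+00  2.41153131e+00 -1.62488038e-04] [ 0.50198953  0.71206273 -2.42455002] [-0.05933253  0.02717602  0.02711216]
```

View pics/c5.png

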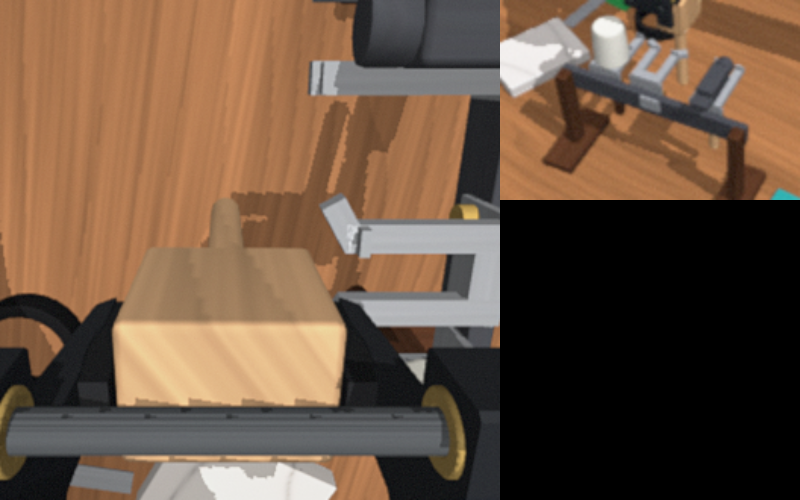

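The head hangs in front of the V mouth, which opens at crop (345,225). The slot's inner edges are at v≈255 and v≈297. I'll check the lateral offset in the tool frame.

```bash
python3 - <<'E'
from h import *
import pickle
f,cx,cy,R,t=pickle.load(open('w5.pkl','rb')); s=ctrl.read_state(); e=np.array(s['eef_pos'])
from scipy.spatial.transform import Rotation as Ro
M=Ro.from_rotvec(s['orientation']).as_matrix()
def o(p,z):
    c=-R.T@t; d=R.T@np.array([(170+p[0]*.66-cx)/f,(40+p[1]*.66-cy)/f,1]); return (M.T@(c+d*(z-c[2])/d[2]-e)).round(4)[:2]
print('yaw',np.degrees(np.arctan2(M[1,1],M[0,1])))
for p in [(380,220),(490,219),(370,256),(465,253),(370,293),(465,293),(370,325),(490,326)]: print(p,o(p,.17),o(p,.174))
for p in [(118,323),(345,320)]: print('head +y top',o(p,.25))
for p in [(152,248),(313,248)]: print('head +y bot',o(p,.19))
E
```

```text
yaw 10.30680272232475
(380, 220) [0.0266 0.0622] [0.0278 0.0609]
(490, 219) [0.027  0.1067] [0.0282 0.1044]
(370, 256) [0.011  0.0596] [0.0126 0.0583]
(465, 253) [0.0124 0.0988] [0.0139 0.0967]
(370, 293) [-0.0058  0.0612] [-0.0039  0.0599]
(465, 293) [-0.0058  0.1016] [-0.0039  0.0995]
(370, 325) [-0.0211  0.0626] [-0.0189  0.0613]
(490, 326) [-0.0216  0.115 ] [-0.0194  0.1125]
head +y top [ 0.0238 -0.0266]
head +y top [0.0246 0.0296]
head +y bot [ 0.0218 -0.0273]
head +y bot [0.0218 0.032 ]
```

>>> carry_out:
  deltas:
    - [0.01,0.003,0,0,0.04]
    - [0.02,0.0045,0,0,0.04]
    - [0.03,0.0065,0,0,0.04]
    - [0.034,0.007,0,0,0.04]
    - [0.038,0.008,0,0,0.04]
    - [0.041,0.0085,0,0,0.04]
    - [0.044,0.009,0,0,0.04]
    - [0.046,0.0095,0,0,0.04]
    - [0.048,0.0095,0,0,0.04]

```text
time: 8.78
eef_pos: [0.4758, -0.1987, 0.2335]
orientation: [-2.012, -2.41, -0.0]
ft_force: [-3.6, 3.2, -3.2]
grip_width: 0.0596
finger_force: 29.9
```

>>> carry_out:
  deltas:
    - [0.002,0.0005,0,0,0.04]
    - [0.004,0.0007,0,0,0.04]
    - [0.004,0.0007,0,0,0.04]

```text
time: 9.03
eef_pos: [0.4801, -0.198, 0.2335]
orientation: [-2.012, -2.411, -0.001]
ft_force: [-2.0, 3.9, -2.4]
grip_width: 0.0601
finger_force: 29.9
```

>>> carry_out:
  deltas:
    - [0,0.0005,0,0,0.04]
    - [0,0.001,0,0,0.04]
    - [0,0.001,0,0,0.04]

```text
time: 9.28
eef_pos: [0.4802, -0.1976, 0.2338]
orientation: [2.013, 2.411, -0.0]
ft_force: [-1.5, 1.8, -3.8]
grip_width: 0.06
finger_force: 29.9
```

>>> carry_out:
  deltas:
    - [0,0.0008,0,0,0.04]
    - [0.003,0.0013,0,0,0.04]
    - [0.006,0.0018,0,0,0.04]
    - [0.006,0.0018,0,0,0.04]

```text
time: 9.62
eef_pos: [0.4869, -0.1959, 0.234]
orientation: [2.012, 2.411, 0.0]
ft_force: [-0.6, -0.0, -2.3]
grip_width: 0.0598
finger_force: 29.9
```

>>> carry_out:
  deltas:
    - [0.003,0.0005,0,0,0.04]
    - [0.006,0.001,0,0,0.04]
    - [0.009,0.0016,0,0,0.04]
    - [0.012,0.0022,0,0,0.04]
    - [0.014,0.0025,0,0,0.04]
    - [0.014,0.0025,0,0,0.04]

```text
time: 10.12
eef_pos: [0.5005, -0.1931, 0.2337]
orientation: [2.013, 2.412, 0.0]
ft_force: [-0.2, 0.2, -3.7]
grip_width: 0.0599
finger_force: 29.9
```

>>> carry_out:
  deltas:
    - [0.003,0.0005,0,0,0.04]
    - [0.006,0.001,0,0,0.04]
    - [0.008,0.0014,0,0,0.04]
    - [0.01,0.0018,0,0,0.04]
    - [0.012,0.0021,0,0,0.04]
    - [0.013,0.0023,0,0,0.04]
    - [0.014,0.0025,0,0,0.04]
    - [0.014,0.0025,0,0,0.04]

```text
time: 10.78
eef_pos: [0.5142, -0.1906, 0.2337]
orientation: [-2.013, -2.412, -0.0]
ft_force: [0.4, -0.0, -2.8]
grip_width: 0.06
finger_force: 29.9
```

Free running in the slot; now I'll creep to the closed end.

>>> carry_out:
  deltas:
    - [0.001,0.0002,0,0,0.04]
    - [0.002,0.0004,0,0,0.04]
    - [0.003,0.0005,0,0,0.04]
    - [0.003,0.0005,0,0,0.04]

```text
time: 11.12
eef_pos: [0.5169, -0.1902, 0.2337]
orientation: [-2.012, -2.411, 0.001]
ft_force: [-2.3, -0.8, -2.2]
grip_width: 0.0596
finger_force: 29.9
```

>>> carry_out:
  deltas:
    - [0.0006,0.0002,0,0,0.04]
    - [0.0006,0.0002,0,0,0.04]
    - [0.0006,0.0002,0,0,0.04]

```text
time: 11.37
eef_pos: [0.517, -0.1901, 0.2337]
orientation: [-2.012, -2.411, 0.002]
ft_force: [-6.4, -2.0, -0.9]
grip_width: 0.0597
finger_force: 29.9
```

>>> carry_out:
  deltas:
    - [-0.0007,-0.0002,0,0,0.04]
    - [-0.0007,-0.0002,-0.003,0,0.04]
    - [-0.0007,-0.0002,-0.006,0,0.04]
    - [-0.0007,-0.0002,-0.009,0,0.04]
    - [-0.0007,-0.0002,-0.01,0,0.04]
    - [-0.0007,-0.0002,-0.01,0,0.04]

```text
time: 11.87
eef_pos: [0.5168, -0.1901, 0.2232]
orientation: [-2.012, -2.411, 0.0]
ft_force: [-4.5, -1.7, -3.4]
grip_width: 0.0598
finger_force: 29.9
```

>>> carry_out:
  deltas:
    - [0,0,-0.001,0,0.04]
    - [0,0,-0.002,0,0.04]
    - [0,0,-0.003,0,0.04]
    - [0,0,-0.003,0,0.04]

```text
time: 12.2
eef_pos: [0.5168, -0.1902, 0.2208]
orientation: [-2.013, -2.412, 0.001]
ft_force: [-6.0, -1.7, -0.2]
grip_width: 0.06
finger_force: 29.9
```

>>> carry_out:
  deltas:
    - [-0.0008,-0.0002,0,0,0.04]
    - [-0.0008,-0.0002,0,0,0.04]
    - [-0.0008,-0.0002,-0.001,0,0.04]
    - [-0.0008,-0.0002,-0.001,0,0.04]
    - [-0.0008,-0.0002,-0.001,0,0.04]

```text
time: 12.62
eef_pos: [0.5165, -0.1903, 0.2206]
orientation: [2.012, 2.411, 0.001]
ft_force: [-3.7, -0.1, 5.2]
grip_width: 0.0598
finger_force: 29.9
```

```bash
python3 - <<'E'
from h import *
im=snap('wrist','w6.png')[:,:,::-1]; sc=snap('scene','s6.png')[:,:,::-1]
a=cv2.resize(im[40:370,170:500],(450,450)); b=cv2.resize(sc[130:240,220:340],(350,321),interpolation=cv2.INTER_CUBIC); c=np.zeros((450,800,3),np.uint8);c[:,:450]=a;c[:321,450:]=b;cv2.imwrite('pics/c6.png',c)
s=ctrl.read_state();print(s['time'],s['ft_force'],s['torque'])
E
```

```text
12.7167 [-4.1206252   0.80894323  5.92558001] [ 0.12623213  0.5632556  -0.00448447]
```

View pics/c6.png

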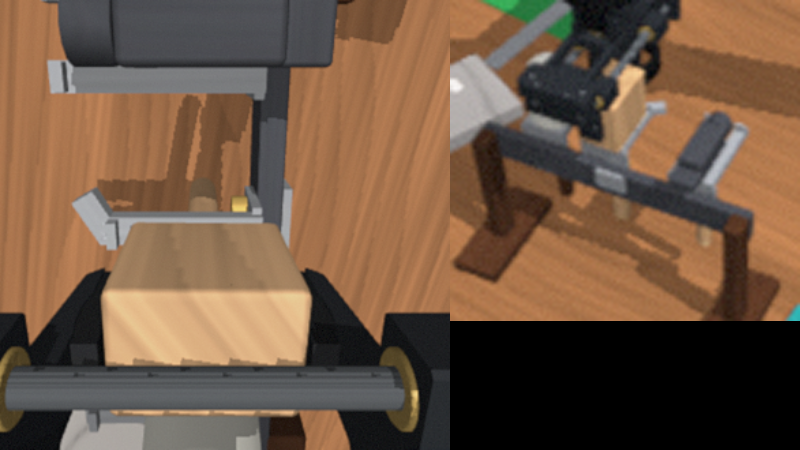

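The head sits behind the lips on the tines, square to the fork, and the neighbouring tools are untouched. I'll ease the load and release.

>>> carry_out:
  deltas:
    - [-0.0005,-0.0001,0.0004,0,0.04]
    - [-0.0005,-0.0001,0.0004,0,0.04]
    - [-0.0005,-0.0001,0.0004,0,0.04]

```text
time: 12.97
eef_pos: [0.5163, -0.1904, 0.2206]
orientation: [2.012, 2.411, 0.002]
ft_force: [0.7, 1.6, 4.8]
grip_width: 0.0599
finger_force: 29.9
```

>>> carry_out:
  deltas:
    - [0,0,0,0,0.061]
    - [0,0,0,0,0.063]
    - [0,0,0,0,0.066]
    - [0,0,0,0,0.07]
    - [0,0,0,0,0.075]
    - [0,0,0,0,0.08]
    - [0,0,0,0,0.08]
    - [0,0,0,0,0.08]

```text
time: 13.63
eef_pos: [0.5157, -0.1905, 0.2201]
orientation: [-2.013, -2.412, 0.0]
ft_force: [0.4, 1.2, 0.9]
grip_width: 0.0798
finger_force: 0.0
```

>>> carry_out:
  deltas:
    - [0,0,0.01,0,0.08]
    - [0,0,0.025,0,0.08]
    - [0,0,0.045,0,0.08]
    - [0,0,0.07,0,0.08]
    - [0,0,0.1,0,0.08]
    - [0,0,0.13,0,0.08]
    - [0,0,0.15,0,0.08]
    - [0,0,0.16,0,0.08]
    - [0,0,0.16,0,0.08]
    - [0,0,0.16,0,0.08]

```text
time: 14.47
eef_pos: [0.5157, -0.1904, 0.3799]
orientation: [2.013, 2.412, 0.0]
ft_force: [-0.6, -0.1, -0.3]
grip_width: 0.0801
finger_force: 0.0
```

```bash
python3 - <<'E'
from h import *
import pickle
pickle.dump(P('wrist'),open('w7.pkl','wb')); s=ctrl.read_state(); print(s['time'],s['eef_pos'])
im=snap('wrist','w7.png')[:,:,::-1]; sc=snap('scene','s7.png')[:,:,::-1]
a=cv2.resize(im[70:290,210:430],(550,550),interpolation=cv2.INTER_CUBIC); b=cv2.resize(sc[140:240,230:330],(250,250),interpolation=cv2.INTER_CUBIC); c=np.zeros((550,800,3),np.uint8);c[:,:550]=a;c[:250,550:]=b;cv2.imwrite('pics/c7.png',c)
E
```

```text
14.4667 [ 0.51568215 -0.19041054  0.37987887]
```

View pics/c7.png

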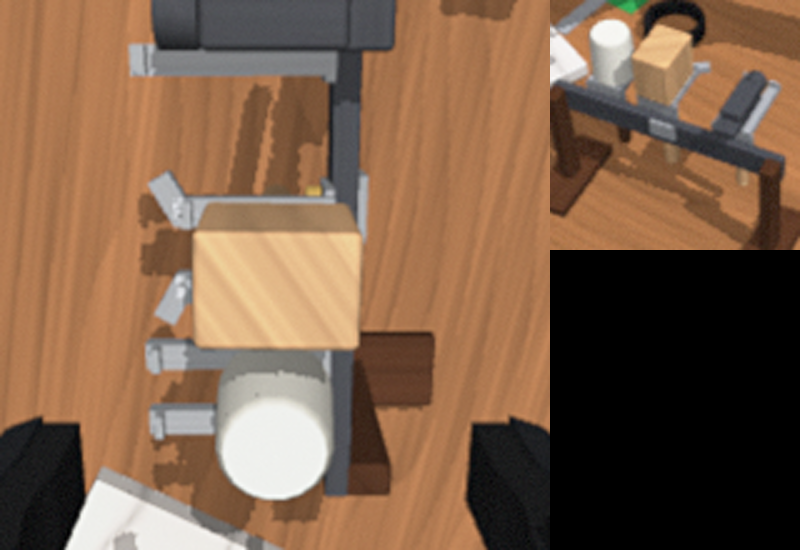

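The mallet hangs behind the lips on the fork, and the hammer and maul are undisturbed. The top face corners are about (193,232), (358,228), (358,348), (196,348). I'll check yaw and depth numerically.

```bash
python3 - <<'E'
from h import *
import pickle
f,cx,cy,R,t=pickle.load(open('w7.pkl','rb'))
def o(p,z):
    c=-R.T@t; d=R.T@np.array([(210+p[0]*.4-cx)/f,(70+p[1]*.4-cy)/f,1]); return c+d*(z-c[2])/d[2]
im=cv2.imread('pics/w7.png').astype(int)
a=cv2.resize(cv2.imread('pics/w7.png')[70:290,210:430],(550,550),interpolation=cv2.INTER_CUBIC)
h=cv2.cvtColor(a,cv2.COLOR_BGR2HSV); print(h[290,280],h[218,280],h[300,460])
m=((h[:,:,2]>int(h[290,280][2])-35)&(h[:,:,1]>60)&(h[:,:,1]<150)).astype(np.uint8)*255; m=cv2.morphologyEx(m,cv2.MORPH_OPEN,np.ones((9,9)))
n,l,st,ce=cv2.connectedComponentsWithStats(m); k=l[290,280]; cs,_=cv2.findContours((l==k).astype(np.uint8),0,1)
r=cv2.minAreaRect(max(cs,key=cv2.contourArea)); print(r)
for B in (cv2.boxPoints(r),np.array([(193,232),(358,228),(358,348),(196,348)])):
    Q=np.array([o(p,.2367) for p in B]); print(Q.round(4).tolist(),Q.mean(0).round(4))
    for i in range(4): e=Q[(i+1)%4]-Q[i]; print(np.linalg.norm(e).round(4),np.degrees(np.arctan2(e[1],e[0])).round(2))
e=o((335,196),.1767)-o((195,199),.1767);print('tine edge',np.degrees(np.arctan2(e[1],e[0])))
for p in ((132,46),(155,341)): print(o(p,.176))
e=o((132,46),.176)-o((150,341),.176); print('lips line yaw',np.degrees(np.arctan2(-e[0],e[1])))
E
```

```text
[ 16 104 226] [ 15 105 155] [ 13 137 164]
((277.2077331542969, 289.2031555175781), (166.9407196044922, 115.60892486572266), 0.44414442777633667)
[[0.4907, -0.214, 0.2367], [0.4848, -0.1722, 0.2367], [0.5411, -0.1624, 0.2367], [0.5497, -0.2038, 0.2367]] [ 0.5166 -0.1881  0.2367]
0.0423 98.02
0.0571 9.84
0.0423 -78.19
0.0599 -170.17
[[0.4845, -0.1727, 0.2367], [0.5397, -0.1612, 0.2367], [0.549, -0.2041, 0.2367], [0.4918, -0.2145, 0.2367]] [ 0.5163 -0.1881  0.2367]
0.0564 11.71
0.0438 -77.83
0.0581 -169.69
0.0424 99.88
tine edge 11.526399053729971
[ 0.4461557  -0.11793312  0.176     ]
[ 0.47124319 -0.23849471  0.176     ]
lips line yaw 10.730822202172813
```

```bash
python3 -c "
from h import *
print(ctrl.read_state()['joint_vel']); print(ctrl.finish_job())"
```

```text
[-0.00064422  0.00388213  0.00061034 -0.00104601  0.0035318  -0.00023489]
the job is handed in; nothing more can be done
None
```

The mallet is hanging in the middle fork, resting on the tines behind the lips and square to the rack to within about 1°. The handle is within about 1 mm of the closed end, where I felt it stop before backing off slightly to release. The hammer and maul looked undisturbed in the last picture, and I handed the job in at about 14.5 s.

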